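# Nest the rinsed glaze dishes by shape

### The arm

A 7-joint arm with a two-finger parallel gripper is mounted at the origin on the work surface. World frame = base frame: x ahead of the robot, y to its left, z up, the work surface at z = 0. Lengths are in m, angles in degrees, forces in N, time in s.
With the tool pointing down it reaches from about 0.425 to 0.875 m from the base axis. Payload 4.7 kg.
Tool frame: the origin (TCP) lies midway between the tips of the shut fingers; the grasp point (between the pads) lies 19 mm behind it; z points along the fingers, y is the direction in which the jaws open and shut (so a half turn about z gives the same grasp; the last joint's range is limited). The gripper opens to 87 mm and grips with 3 to 60 N. Pads are 19 mm wide; open, the fingers measure 117 mm over their backs; the gripper's body (75 mm by 190 mm) begins 51 mm behind the grasp point.
Start: joints at [-68.348, 18.392, -4.016, 83.108, 1.295, 78.541, -3.26], TCP at [0.231, 0.607, 0.223] pointing down, gripper open.
Joint ranges: [-163.93, 163.93], [-17.29, 119.83], [-79.2, 71.16], [3.27, 140.29], [-89.18, 269.18], [5.43, 117.66], [-154.24, 154.24]. Speed limits (degrees/s): [147.25, 147.25, 180, 180, 180, 180, 180].

### API

Orientations are given as [roll, pitch, yaw] about the fixed x, y, z axes, in that order (R = Rz(yaw) Ry(pitch) Rx(roll)).
In Python, from cell import env gives the robot as it stands.
- The arm moves only by the tool apply_moves, never from a script. Its argument "targets" is a list of rows, each a list of 2 entries, a list of its own where there are three numbers: the shift along the world's x, y, z in mm, then the turn, a rotation vector about the world's x, y, z in rad. A call has 1 to 8 rows; each row is the pose to reach, as a shift and turn from the pose commanded when the call began; what a row does not reach only later rows make up. A row lasts 1/10 s, in which the tool goes at most 50 mm and 8.59 degrees, less where a joint would pass 70% of its speed; a pose out of reach is approached as far as the arm can. A call with a gripper value outside its range is refused whole. "hand" is the finger opening in mm, from 0 to 87, set as the call begins (left out, the last holds). The fingers move at their own pace and stop on an object; "squeeze" is the grip in N (left out, the last holds). Time passes only in rows, so rows that repeat a pose let the fingers close. It gives the time, the measured TCP pose, the force and the opening at its end, in the units of the state.
- env.get_obs(): the state, without advancing time (a new reading comes with each control period).
- env.read_camera(name): name is "scene" or "top" or "wrist"; returns a dict with "image" (400x640x3 uint8, red, green, blue), "camera_matrix" (3x3 intrinsics, pixels), "camera_from_world" (4x4, takes a point from world to camera coordinates); the wrist camera has in their place "mount" (4x4, takes a point from camera to tool coordinates, whose origin is the TCP and whose axes are the flange's). Camera axes: x right, y down, z forward; pixel columns grow to the right and rows downward; lengths in m; the calibration is good to about 2 mm. A picture is of the moment at which its call begins: read the wrist's pose just before it. There is no depth.
- env.sign_off(): hands the job in, once; it reports no verdict.
Trained networks look in a picture, given as the dict that the camera call returned (one of the last four; its "shot" number tells which), for a name from the list of things; names that differ only in an ending like _2 or _b are one class to them, and where a whole thing is asked for, a point or a joint stands for the part that bears it (a point fixed in the world has none). Each returns a list of dicts, best first, with "conf" (0 to 1); they miss things now and then, are a little off and sometimes report something else, mostly with a low value. They report only what shows in the picture. A call takes as long as a camera call. They do not tell look-alikes from the thing itself.
- env.regions_of(picture, target): "region" (400x640 bool, what is visible of it) and "rect" ([left, top, right, bottom] in pixels, round what is visible of it).
The state is a dict: "time_s": time; "qpos": joint angles; "joint_velocities": joint speeds; "effort": joint torques, N m; "tool_pos": TCP position; "tool_rot": TCP orientation; "force": force on the tool from outside, world axes, zero at the start; "wrist_torque": the same for the moment, N m; "grip_width": finger opening in m.
Only numpy, scipy, OpenCV 4.12 (cv2) and the standard library are available. Lean on these libraries where they do the work, as an engineer would, in place of code of your own. Each camera call takes 0.05 s, during which the arm holds its last target. There are 200 camera calls.

### The job

Put the rinsed dishes of the flute bench away by shape: nest the three round dishes into one upright stack in the middle of the round cork mat, and the two square dishes into one upright stack in the middle of the square sandalwood block, each pushed or settled fully home in the one below. Set every dish down gently, without dropping it. The six-sided dish nests with neither, so leave it and the bronze tuning pipe standing where they are.

Things in the scene. Friction and masses are not known exactly. Their poses are not given: they have to be found in the camera images.
- round_a_mid (a point): One of three alike round pale green glazed footed dishes. 52 mm tall: solid foot 26 mm high, 36 mm across, then a cup flaring outward, topped by an upright rim band 12 mm high and 60 mm across, the part to hold. Rigid, about 0.12 kg. Point: on its axis, half-way up (26 mm above its underside); z up.
- round_b_mid (a point): One of three alike round pale green glazed footed dishes. 52 mm tall: solid foot 26 mm high, 36 mm across, then a cup flaring outward, topped by an upright rim band 12 mm high and 60 mm across, the part to hold. Rigid, about 0.12 kg. Point: on its axis, half-way up (26 mm above its underside); z up.
- round_c_mid (a point): One of three alike round pale green glazed footed dishes. 52 mm tall: solid foot 26 mm high, 36 mm across, then a cup flaring outward, topped by an upright rim band 12 mm high and 60 mm across, the part to hold. Rigid, about 0.12 kg. Point: on its axis, half-way up (26 mm above its underside); z up.
- square_a_mid (a point): One of two alike square pale green glazed footed dishes. 52 mm tall: solid foot 26 mm high, 34 mm across the flats, then a cup flaring outward, topped by an upright rim band 12 mm high and 56 mm across the flats, the part to hold. Rigid, about 0.12 kg. Point: on its axis, half-way up (26 mm above its underside); z up, x and y square to its sides.
- square_b_mid (a point): One of two alike square pale green glazed footed dishes. 52 mm tall: solid foot 26 mm high, 34 mm across the flats, then a cup flaring outward, topped by an upright rim band 12 mm high and 56 mm across the flats, the part to hold. Rigid, about 0.12 kg. Point: on its axis, half-way up (26 mm above its underside); z up, x and y square to its sides.
- mat_top (a point): Round cork mat, 96 mm across and 6 mm thick, fixed to the bench: place of the round dishes. This point is the centre of its top; z up. A nested dish stands with its foot on the inner floor of the one below, rim 26 mm above its rim, with 14 mm between the two bands; play of the foot 1.7 mm each side at the floor, 7 mm at the mouth, narrowing like a funnel.
- block_top (a point): Square reddish-brown sandalwood block, 88 x 88 mm and 20 mm high, fixed to the bench: place of the square dishes. This point is the centre of its top; x and y are square to its sides, z up. Square dishes nest as the round do, sides parallel, any quarter turn.
- six_dish_mid (a point): Six-sided pale green glazed dish, wider and lower than the others: 70 mm across the flats, 36 mm tall; nests with neither kind and stays where it is. This point is on its axis, half-way up.
- tuning_pipe_mid (a point): Dark bronze tuning pipe standing upright on a round foot of 44 mm: pipe 28 mm across, 70 mm tall; stays where it is. This point is on its axis, half-way up.
Not all that is in view belongs to the job. What is shaped like the part that bears block_top but purple is not meant. Leave any blue look-alike of the part that bears round_c_mid alone.

How it is judged:
By the outcome, as a careful person would: the job done as asked, in the order asked, and still so for the second after the job is handed in, with the robot touching nothing.
It also fails if it takes over 120 s, if anything falls off the work surface, if the arm or the gripper's body presses on something with over 40 N, if the wrist force passes 120 N, or if a joint passes its speed limit or range.

## Working session

There is one attempt and no reset: what is moved stays moved. The work goes in short steps, Python scripts to look and compute and a tool call to move; the robot and the scene stay as the last step left them, time stands still between calls to the robot, and variables do not carry over. Pictures are saved under pics/ and viewed, about 12 in all and at most 16, crops included, and the job is handed in when it is done.

Besides the shell and the picture viewer there is one more tool, called after "Emit:" by a JSON object that holds its "method" and its "body", one argument or row to a line. apply_moves: Moves the arm, as the interface text tells. Its arguments: {"type":"object","properties":{"targets":{"type":"array","items":{"type":"array"}},"hand":{"type":"number"},"squeeze":{"type":"number"}},"required":["targets"]}

```bash
mkdir -p pics; ls; cat > h.py <<'E'
import numpy as np, cv2
from cell import env
def shot(n,f=None):
    p=env.read_camera(n)
    if f: cv2.imwrite('pics/'+f,p['image'][:,:,::-1])
    return p
def ray(p,u,v,z,T=None):
    K=np.array(p['camera_matrix']);
    d=np.linalg.inv(K)@[u,v,1]
    M=np.linalg.inv(np.array(p['camera_from_world'])) if T is None else T
    o=M[:3,3]; d=M[:3,:3]@d
    return o+d*(z-o[2])/d[2]
E
python3 - <<'E'
from h import *
o=env.get_obs(); print({k:np.round(v,3).tolist() for k,v in o.items()})
for n in ['top','scene']:
    p=shot(n,n+'1.png'); 
    M=np.linalg.inv(p['camera_from_world']); print(n,M[:3].round(3).tolist(),np.round(p['camera_matrix'],1).tolist())
    for t,z in [('round_a_mid',.046),('square_a_mid',.046),('mat_top',.006),('block_top',.02),('six_dish_mid',.03),('tuning_pipe_mid',.07)]:
        for r in env.regions_of(p,t):
            l,tt,rr,b=r['rect']; g=r['region']; c=p['image'][g].mean(0).round()
            print(t,round(r['conf'],2),np.round(r['rect']).tolist(),g.sum(),c,ray(p,(l+rr)/2,(tt+b)/2,z).round(3))
E
```

```text
pics
{'time_s': 0.0, 'qpos': [-68.349, 18.44, -4.016, 83.175, 1.296, 78.541, -3.26], 'joint_velocities': [0.05, 0.004, -0.068, 0.008, 0.056, -0.114, 0.108], 'effort': [0.0, -49.128, -0.404, -31.254, -0.064, 0.044, 0.0], 'tool_pos': [0.231, 0.607, 0.221], 'tool_rot': [-179.89, 0.007, 159.159], 'force': [0.019, -0.008, -0.942], 'wrist_torque': [-0.006, -0.028, 0.058], 'grip_width': 0.087}
top [[0.009, -0.987, 0.161, 0.286], [-1.0, -0.009, -0.001, -0.006], [0.002, -0.161, -0.987, 1.052]] [[430.3, 0.0, 315.2], [0.0, 430.3, 200.5], [0.0, 0.0, 1.0]]
round_a_mid 0.71 [253.0, 106.0, 276.0, 132.0] 473 [ 90. 101.  82.] [0.651 0.119 0.046]
round_a_mid 0.66 [440.0, 147.0, 464.0, 174.0] 546 [ 99. 105.  83.] [ 0.551 -0.335  0.046]
mat_top 0.95 [227.0, 185.0, 266.0, 223.0] 1077 [128.  90.  59.] [0.446 0.163 0.006]
block_top 0.87 [162.0, 203.0, 215.0, 250.0] 1493 [90. 54. 34.] [0.389 0.297 0.02 ]
block_top 0.8 [133.0, 269.0, 177.0, 317.0] 1513 [77. 38. 90.] [0.231 0.366 0.02 ]
six_dish_mid 0.81 [290.0, 168.0, 324.0, 195.0] 667 [ 99. 111.  91.] [0.499 0.013 0.03 ]
tuning_pipe_mid 0.65 [380.0, 188.0, 394.0, 204.0] 251 [32. 24. 16.] [ 0.458 -0.173  0.07 ]
scene [[-0.513, 0.572, -0.64, 1.383], [0.858, 0.35, -0.375, 0.565], [0.01, -0.742, -0.67, 1.022]] [[490.0, 0.0, 326.4], [0.0, 490.0, 198.2], [0.0, 0.0, 1.0]]
round_a_mid 0.74 [202.0, 169.0, 222.0, 192.0] 292 [ 94. 104.  88.] [ 0.564 -0.324  0.046]
block_top 0.82 [447.0, 195.0, 480.0, 219.0] 664 [80. 42. 94.] [0.243 0.374 0.02 ]
block_top 0.66 [407.0, 214.0, 438.0, 248.0] 791 [91. 57. 36.] [0.402 0.309 0.02 ]
six_dish_mid 0.65 [305.0, 202.0, 327.0, 225.0] 438 [104. 114.  96.] [0.508 0.017 0.03 ]
tuning_pipe_mid 0.47 [264.0, 172.0, 276.0, 194.0] 252 [54. 41. 27.] [ 0.505 -0.147  0.07 ]
tuning_pipe_mid 0.2 [308.0, 244.0, 330.0, 271.0] 428 [100. 110.  92.] [0.678 0.131 0.07 ]
```

```bash
python3 - <<'E'
import cv2
a=cv2.imread('pics/top1.png'); cv2.imwrite('pics/top1b.png',cv2.resize(a[60:340,110:490],(800,590),interpolation=cv2.INTER_CUBIC))
a=cv2.imread('pics/scene1.png'); cv2.imwrite('pics/scene1b.png',cv2.resize(a[100:340,170:490],(800,600),interpolation=cv2.INTER_CUBIC))
E
```

```text
(no output)
```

View pics/top1b.png

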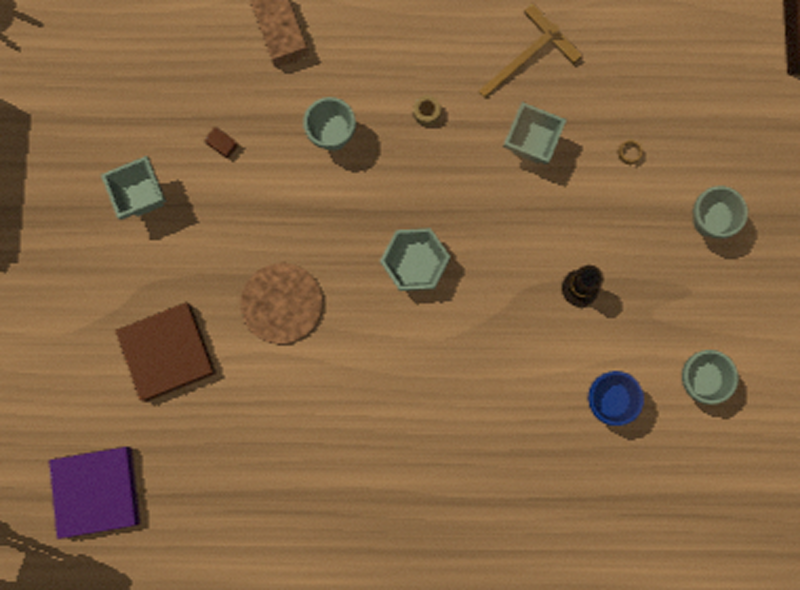

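View pics/scene1b.png

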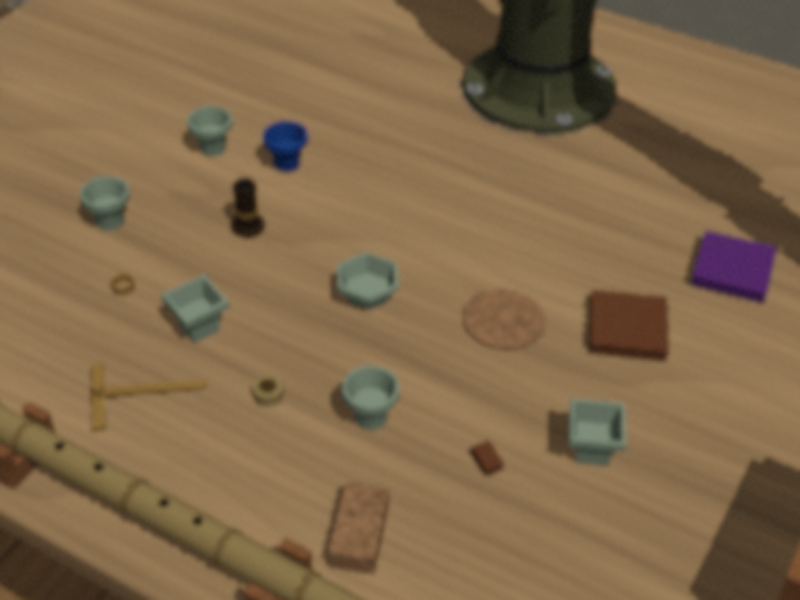

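Top view (crop ×2.1) shows three green round dishes at (329,123), (720,212) and (710,377). The blue look-alike is at (616,398) and the squares at (134,188) and (535,133). The mat is at (282,303), the brown block at (165,352), the purple decoy at (94,492), the six-sided dish at (415,259) and the pipe at (582,286). The scene view agrees.

```bash
python3 - <<'E'
from h import *
p=shot('top'); hsv=cv2.cvtColor(p['image'],cv2.COLOR_RGB2HSV)
m=cv2.inRange(hsv,(35,25,50),(95,255,255)); m[:60]=0
m=cv2.morphologyEx(m,cv2.MORPH_CLOSE,np.ones((3,3)))
for c in cv2.findContours(m,cv2.RETR_EXTERNAL,cv2.CHAIN_APPROX_NONE)[0]:
    if cv2.contourArea(c)>150:
        (u,v),r=cv2.minEnclosingCircle(c); q=cv2.minAreaRect(c)
        print(np.round([u,v,r]),cv2.contourArea(c),np.round(q[1]),round(q[2]),ray(p,u,v,.046).round(3))
w=env.read_camera('wrist'); print(np.array(w['mount']).round(3).tolist(),np.round(w['camera_matrix'],1).tolist())
E
```

```text
[447. 238.  13.] 480.5 [25. 25.] 72 [ 0.364 -0.316  0.046]
[307. 183.  16.] 659.0 [28. 31.] 27 [0.493 0.013 0.046]
[452. 160.  12.] 425.5 [24. 23.] 56 [ 0.552 -0.336  0.046]
[174. 149.  16.] 512.5 [25. 23.] 67 [0.574 0.336 0.046]
[364. 123.  15.] 255.0 [22. 22.] 25 [ 0.644 -0.125  0.046]
[266. 118.  12.] 421.5 [23. 23.] 45 [0.653 0.115 0.046]
[[0.0, -0.965, -0.264, 0.071], [1.0, 0.0, 0.0, 0.0], [-0.0, -0.264, 0.965, -0.164], [0.0, 0.0, 0.0, 1.0]] [[330.1, 0.0, 321.6], [0.0, 330.1, 203.3], [0.0, 0.0, 1.0]]
```

Emit:
{"method": "apply_moves", "body": {
  "targets": [
    [[35,-40,0],[0,0,0]],
    [[70,-80,0],[0,0,0]],
    [[105,-120,0],[0,0,0]],
    [[140,-160,0],[0,0,0]],
    [[175,-200,0],[0,0,0]],
    [[210,-240,0],[0,0,0]],
    [[240,-275,0],[0,0,0]],
    [[270,-310,0],[0,0,0]]
  ],
  "hand": 87,
  "squeeze": 15
}}

```text
time_s: 1.6
tool_pos: [0.4952, 0.3043, 0.223]
tool_rot: [179.9, 0.0, 159.2]
force: [-0.1, 0.3, -0.1]
grip_width: 0.0871
```

Emit:
{"method": "apply_moves", "body": {
  "targets": [
    [[35,-42,0],[0,0,0]],
    [[66,-79,0],[0,0,0]],
    [[97,-116,-20],[0,0,0]],
    [[128,-153,-45],[0,0,0]],
    [[157,-188,-70],[0,0,0]],
    [[157,-188,-75],[0,0,0]],
    [[157,-188,-75],[0,0,0]]
  ]
}}

```text
time_s: 2.3
tool_pos: [0.6506, 0.115, 0.1452]
tool_rot: [-179.8, -0.2, 158.9]
force: [-0.6, 0.3, -0.1]
grip_width: 0.0874
```

```bash
cat >> h.py <<'E'
from scipy.spatial.transform import Rotation as R
def toolT():
    o=env.get_obs(); T=np.eye(4); T[:3,:3]=R.from_euler('xyz',o['tool_rot'],degrees=True).as_matrix(); T[:3,3]=o['tool_pos']; return T
def wrist(f=None):
    T=toolT(); p=shot('wrist',f); return p, T@np.array(p['mount']), T
def green(p):
    hsv=cv2.cvtColor(p['image'],cv2.COLOR_RGB2HSV)
    return cv2.morphologyEx(cv2.inRange(hsv,(35,25,40),(95,255,255)),cv2.MORPH_CLOSE,np.ones((5,5)))
def proj(p,M,X):
    q=(np.linalg.inv(M)@np.c_[X,np.ones(len(X))].T)[:3]; q=np.array(p['camera_matrix'])@q; return (q[:2]/q[2]).T
def rim_fit(p,M,m,guess,ztop,square=False,yaw0=0,half=.030,n=40):
    """fit the hull silhouette of the top rim edge: outline of mask vs projected hull of dish profile"""
    from scipy.optimize import minimize
    cs=[c for c in cv2.findContours(m,cv2.RETR_EXTERNAL,cv2.CHAIN_APPROX_NONE)[0] if cv2.contourArea(c)>300]
    g=proj(p,M,np.array([[*guess,ztop]]))[0]
    c=min(cs,key=lambda c:np.hypot(*(c.reshape(-1,2).mean(0)-g)))
    mm=np.zeros_like(m); cv2.drawContours(mm,[c],-1,255,-1)
    def sil(x,y,a):
        P=[]
        for h,z in ((1,ztop),(1,ztop-.012),(.6,ztop-.026),(.6,ztop-.052)):
            t=np.linspace(0,2*np.pi,n,endpoint=False) if not square else np.pi/4+np.arange(4)*np.pi/2
            rr=half*h*(2**.5 if square else 1)
            P.append(np.c_[x+rr*np.cos(t+a),y+rr*np.sin(t+a),0*t+z])
        o=np.zeros(m.shape,np.uint8)
        for A,B in zip(P[:-1],P[1:]):
            h=cv2.convexHull(proj(p,M,np.r_[A,B]).astype(np.float32))
            cv2.fillPoly(o,[np.round(h*16).astype(np.int32)],255,shift=4)
        return o
    f=lambda v:-(lambda s:(np.count_nonzero(s&mm)/max(1,np.count_nonzero(s|mm))))(sil(v[0]/1e3,v[1]/1e3,np.radians(v[2]) if square else 0))
    best=None
    for a in ([yaw0] if not square else np.arange(-45,45,15)):
        v0=np.array([guess[0]*1e3,guess[1]*1e3,a])[:3 if square else 2]
        S=np.r_[[v0],[v0+d for d in np.diag([12,12,8][:len(v0)])]]
        r=minimize(f,v0,method='Nelder-Mead',options=dict(initial_simplex=S,xatol=.05,fatol=1e-5))
        if best is None or r.fun<best.fun: best=r
    return best.x,-best.fun
E
python3 - <<'E'
from h import *
p,M,T=wrist('w1.png'); print(T[:3,3].round(4))
print(rim_fit(p,M,green(p),(.653,.115),.052))
E
```

```text
[0.6506 0.115  0.1452]
(array([656.21578979, 115.61175537]), np.float64(0.9552995391705069))
```

View pics/w1.png

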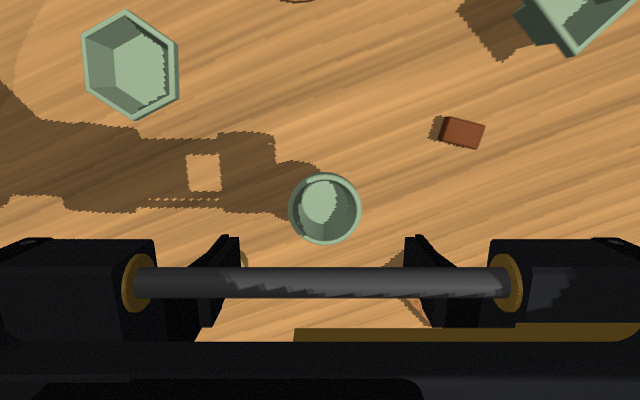

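Wrist view: the dish rim is centred at (325,208) with nothing near the fingers, and the fit (IoU 0.955) puts it at (656, 116) mm. I'll let the arm settle and re-fit.

Emit:
{"method": "apply_moves", "body": {
  "targets": [
    [[0,0,0],[0,0,0]],
    [[0,0,0],[0,0,0]]
  ]
}}

```text
time_s: 2.55
tool_pos: [0.6509, 0.1207, 0.1491]
tool_rot: [179.9, 0.1, 159.4]
force: [0.5, -0.5, 0.2]
grip_width: 0.0866
```

```bash
python3 - <<'E'
from h import *
p,M,T=wrist(); print(T[:3,3].round(4))
print(rim_fit(p,M,green(p),(.653,.115),.052))
E
```

```text
[0.6509 0.1207 0.1491]
(array([656.61599827, 114.41234016]), np.float64(0.9610728696890577))
```

```bash
python3 - <<'E'
from h import *
for i in range(3):
    p,M,T=wrist(); print(T[:3,3].round(4),rim_fit(p,M,green(p),(.653,.115),.052), env.get_obs()['tool_rot'])
print(env.get_obs()['joint_velocities'])
E
```

```text
[0.651  0.1203 0.149 ] (array([655.73005949, 114.48417374]), np.float64(0.9620132953466287)) [1.79891622e+02 6.22612307e-02 1.59307988e+02]
[0.651  0.1199 0.1489] (array([656.5051744 , 114.64199018]), np.float64(0.9620853080568721)) [1.79914876e+02 5.26330379e-02 1.59274860e+02]
[0.651  0.1195 0.1487] (array([655.64385986, 114.40783691]), np.float64(0.9623490409661378)) [1.79934491e+02 4.79512222e-02 1.59248643e+02]
[0.2993256  0.34100696 0.35235329 0.08890436 0.06653448 0.00943157
 0.12018925]
```

Emit:
{"method": "apply_moves", "body": {
  "targets": [
    [[5,-5,-35],[0,0,0]],
    [[5,-5,-70],[0,0,0]],
    [[5,-5,-95],[0,0,0]],
    [[5,-5,-112],[0,0,0]],
    [[5,-5,-117],[0,0,0]],
    [[5,-5,-117],[0,0,0]],
    [[5,-5,-117],[0,0,0]],
    [[5,-5,-117],[0,0,0]]
  ]
}}

```text
time_s: 3.55
tool_pos: [0.6573, 0.1131, 0.0324]
tool_rot: [179.9, 0.1, 159.2]
force: [0.7, 0.8, 0.7]
grip_width: 0.0869
```

Emit:
{"method": "apply_moves", "body": {
  "targets": [
    [[0,0,0],[0,0,0]],
    [[0,0,0],[0,0,0]],
    [[0,0,0],[0,0,0]],
    [[0,0,0],[0,0,0]],
    [[0,0,0],[0,0,0]],
    [[0,0,0],[0,0,0]],
    [[0,0,0],[0,0,0]]
  ],
  "hand": 50,
  "squeeze": 12
}}

```text
time_s: 4.25
tool_pos: [0.6563, 0.1131, 0.0307]
tool_rot: [180.0, 0.0, 159.2]
force: [-0.1, 0.2, 1.6]
grip_width: 0.0598
```

Emit:
{"method": "apply_moves", "body": {
  "targets": [
    [[0,0,15],[0,0,0]],
    [[0,0,45],[0,0,0]],
    [[-20,5,80],[0,0,0]],
    [[-60,15,100],[0,0,0]],
    [[-105,25,110],[0,0,0]],
    [[-150,36,110],[0,0,0]],
    [[-190,45,110],[0,0,0]],
    [[-210,50,110],[0,0,0]]
  ]
}}

```text
time_s: 5.05
tool_pos: [0.4427, 0.1636, 0.1413]
tool_rot: [180.0, -0.1, 159.3]
force: [0.2, -0.1, -1.0]
grip_width: 0.0598
```

Emit:
{"method": "apply_moves", "body": {
  "targets": [
    [[0,0,0],[0,0,0]],
    [[0,0,0],[0,0,0]],
    [[0,0,0],[0,0,0]],
    [[0,0,0],[0,0,0]],
    [[0,0,0],[0,0,0]]
  ]
}}

```text
time_s: 5.55
tool_pos: [0.4468, 0.1624, 0.1405]
tool_rot: [-180.0, 0.0, 159.1]
force: [-0.6, -0.9, -1.2]
grip_width: 0.0599
```

```bash
python3 - <<'E'
from h import *
p,M,T=wrist('w2.png'); print(T[:3,3].round(4),env.get_obs()['grip_width'])
for r in env.regions_of(p,'mat_top'): print(r['conf'],r['rect'],r['region'].sum())
E
```

```text
[0.4468 0.1624 0.1405] 0.05998416323620849
0.71 [279.3, 138.1, 382.3, 223.7] 5725
```

View pics/w2.png

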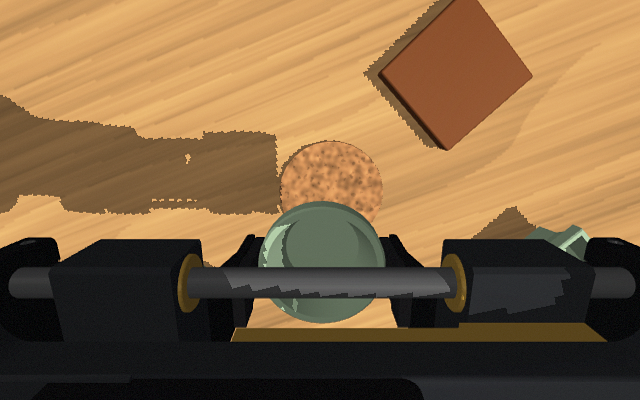

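Wrist view shows the held dish at (322,262) and the mat arc above it (279–382, 138–224). The brown block is at upper right. Next: fit the mat circle and the block square.

```bash
python3 - <<'E'
from h import *
from scipy.optimize import least_squares
p,M,T=wrist(); print(T[:3,3].round(4))
r=env.regions_of(p,'mat_top')[0]['region'].astype(np.uint8)
c=max(cv2.findContours(r,cv2.RETR_EXTERNAL,cv2.CHAIN_APPROX_NONE)[0],key=cv2.contourArea).reshape(-1,2)
c=c[c[:,1]<192]
W=np.array([ray(p,u,v,.006,M)[:2] for u,v in c])
s=least_squares(lambda x:np.hypot(*(W-x[:2]).T)-.048,[.446,.163],loss='soft_l1',f_scale=.001); print('mat',s.x,np.abs(s.fun).mean())
s=least_squares(lambda x:np.hypot(*(W-x[:2]).T)-x[2],[.446,.163,.048]); print('mat free r',s.x)
for q in env.regions_of(p,'block_top'):
    print(q['conf'],q['rect'])
r=env.regions_of(p,'block_top')[0]['region'].astype(np.uint8)
c=max(cv2.findContours(r,cv2.RETR_EXTERNAL,cv2.CHAIN_APPROX_NONE)[0],key=cv2.contourArea).reshape(-1,2)
W=np.array([ray(p,u,v,.02,M)[:2] for u,v in c]); print(cv2.minAreaRect((W*1e3).astype(np.float32)))
E
```

```text
[0.4465 0.1626 0.1404]Traceback (most recent call last):
  File "<stdin>", line 4, in <module>
IndexError: list index out of range
```

```bash
cat >> h.py <<'E'
def contour(p,t):
    for r in env.regions_of(p,t):
        return max(cv2.findContours(r['region'].astype(np.uint8),cv2.RETR_EXTERNAL,cv2.CHAIN_APPROX_NONE)[0],key=cv2.contourArea).reshape(-1,2)
E
python3 - <<'E'
from h import *
from scipy.optimize import least_squares
dm=db=0
for i in range(5):
    p,M,T=wrist()
    c=contour(p,'mat_top')
    if c is not None:
        c=c[c[:,1]<192]; W=np.array([ray(p,u,v,.006,M)[:2] for u,v in c])
        for fr in (0,1):
            s=least_squares(lambda x:np.hypot(*(W-x[:2]).T)-(x[2] if fr else .048),[.446,.163,.048],loss='soft_l1',f_scale=.001); print('mat',s.x.round(4),np.abs(s.fun).mean())
    c=contour(p,'block_top')
    if c is not None: print('block',cv2.minAreaRect((np.array([ray(p,u,v,.02,M)[:2] for u,v in c])*1e3).astype(np.float32)))
print(T[:3,3])
E
```

```text
mat [0.4511 0.17   0.048 ] 0.0003491478530333421
mat [0.4501 0.1704 0.0472] 0.0002300217877766263
block ((391.4922180175781, 298.86669921875), (89.16340637207031, 91.03984069824219), 22.803909301757812)
mat [0.4508 0.17   0.048 ] 0.0003716544400958754
mat [0.4501 0.1702 0.0474] 0.0003099268849917761
block ((391.38873291015625, 298.56268310546875), (88.35635375976562, 91.13912200927734), 22.65329360961914)
mat [0.4508 0.17   0.048 ] 0.0003250465429523569
mat [0.45   0.1703 0.0473] 0.0002404351623532386
block ((391.0845642089844, 298.5872497558594), (90.07557678222656, 91.52460479736328), 23.116031646728516)
mat [0.4515 0.1699 0.048 ] 0.0004574079835634846
mat [0.4503 0.1703 0.047 ] 0.00033614121555249017
block ((391.3526306152344, 298.73486328125), (88.33572387695312, 90.89385986328125), 22.66661262512207)
mat [0.451  0.1701 0.048 ] 0.00035323192195429694
mat [0.45   0.1705 0.0472] 0.00022293236888702765
block ((391.03131103515625, 298.7461242675781), (88.8761978149414, 90.99203491210938), 22.67028045654297)
[0.4460525  0.16295162 0.14061768]
```

Emit:
{"method": "apply_moves", "body": {
  "targets": [
    [[4,6,-30],[0,0,0]],
    [[4,6,-60],[0,0,0]],
    [[4,6,-80],[0,0,0]],
    [[4,6,-92],[0,0,0]],
    [[4,6,-98],[0,0,0]],
    [[4,6,-101],[0,0,0]],
    [[4,6,-102],[0,0,0]],
    [[4,6,-102],[0,0,0]]
  ]
}}

```text
time_s: 7.3
tool_pos: [0.4507, 0.1692, 0.0393]
tool_rot: [179.9, 0.1, 159.2]
force: [-0.2, -0.4, -0.3]
grip_width: 0.0599
```

Emit:
{"method": "apply_moves", "body": {
  "targets": [
    [[0,0,0],[0,0,0]],
    [[0,0,0],[0,0,0]],
    [[0,0,-1],[0,0,0]],
    [[0,0,-1],[0,0,0]],
    [[0,0,-2],[0,0,0]],
    [[0,0,-2],[0,0,0]]
  ]
}}

```text
time_s: 7.9
tool_pos: [0.4502, 0.1689, 0.0367]
tool_rot: [180.0, 0.0, 159.2]
force: [0.3, -0.3, 0.7]
grip_width: 0.0602
```

Emit:
{"method": "apply_moves", "body": {
  "targets": [
    [[0,0,-0.5],[0,0,0]],
    [[0,0,-0.5],[0,0,0]],
    [[0,0,-0.5],[0,0,0]]
  ]
}}

```text
time_s: 8.2
tool_pos: [0.4504, 0.1689, 0.0366]
tool_rot: [180.0, 0.0, 159.2]
force: [-1.7, 0.2, 6.2]
grip_width: 0.06
```

Emit:
{"method": "apply_moves", "body": {
  "targets": [
    [[0,0,0],[0,0,0]],
    [[0,0,0],[0,0,0]],
    [[0,0,0],[0,0,0]],
    [[0,0,10],[0,0,0]],
    [[0,0,40],[0,0,0]],
    [[0,0,80],[0,0,0]],
    [[0,0,105],[0,0,0]],
    [[0,0,105],[0,0,0]]
  ],
  "hand": 87
}}

```text
time_s: 9.0
tool_pos: [0.4529, 0.1701, 0.1458]
tool_rot: [179.6, 0.3, 159.1]
force: [-0.1, 0.7, -0.6]
grip_width: 0.087
```

```bash
python3 - <<'E'
from h import *
shot('wrist')
p,M,T=wrist('w3.png'); print(T[:3,3].round(4),rim_fit(p,M,green(p),(.45,.169),.058))
E
```

```text
[0.4515 0.1695 0.1435] (array([449.94572351, 169.31195619]), np.float64(0.9612403100775194))
```

View pics/w3.png

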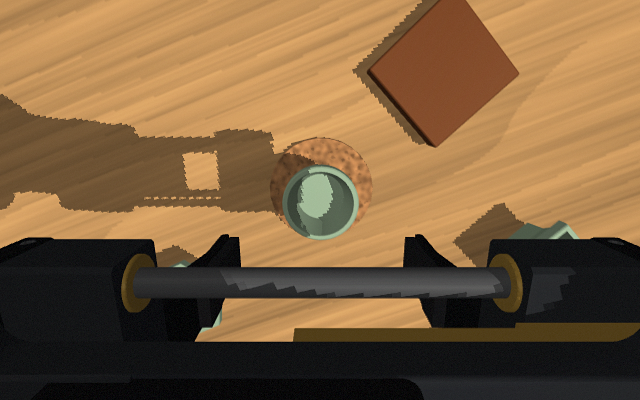

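The first dish is down. The fit puts it at (449.9, 169.3), matching the commanded spot, and it looks centred on the mat at (320,200). Next is round dish B at about (0.552, -0.336).

Emit:
{"method": "apply_moves", "body": {
  "targets": [
    [[8,-45,2],[0,0,-0.1]],
    [[17,-90,4],[0,0,-0.2]],
    [[26,-135,6],[0,0,-0.3]],
    [[35,-180,6],[0,0,-0.4]],
    [[44,-225,6],[0,0,-0.5]],
    [[53,-270,6],[0,0,-0.6]],
    [[62,-315,6],[0,0,-0.7]],
    [[71,-360,6],[0,0,-0.8]]
  ]
}}

```text
time_s: 9.9
tool_pos: [0.5201, -0.1926, 0.1457]
tool_rot: [-179.9, -0.1, 113.1]
force: [0.3, 0.5, 0.3]
grip_width: 0.087
```

Emit:
{"method": "apply_moves", "body": {
  "targets": [
    [[10,-45,0],[0,0,-0.1]],
    [[20,-90,0],[0,0,-0.1]],
    [[28,-130,0],[0,0,-0.1]],
    [[30,-145,0],[0,0,-0.1]],
    [[30,-145,0],[0,0,-0.1]],
    [[30,-145,0],[0,0,-0.1]],
    [[30,-145,0],[0,0,-0.1]],
    [[30,-145,0],[0,0,-0.1]]
  ]
}}

```text
time_s: 10.7
tool_pos: [0.5516, -0.3338, 0.147]
tool_rot: [180.0, -0.1, 107.7]
force: [0.2, -0.2, -0.2]
grip_width: 0.087
```

```bash
python3 - <<'E'
from h import *
for i in range(2):
    p,M,T=wrist(); print(T[:3,3].round(4),rim_fit(p,M,green(p),(.552,-.336),.052),env.get_obs()['tool_rot'])
E
```

```text
[ 0.5516 -0.3338  0.147 ] (array([ 553.82546487, -335.74209327]), np.float64(0.9644186046511628)) [ 1.79952241e+02 -4.93403141e-02  1.07726379e+02]
[ 0.5516 -0.3342  0.1472] (array([ 553.73873109, -335.9009968 ]), np.float64(0.9628079962807996)) [ 1.79950582e+02 -3.06967847e-02  1.07706463e+02]
```

Dish B is at (553.8, -335.8), so the shift is (+2, -2, -116).

Emit:
{"method": "apply_moves", "body": {
  "targets": [
    [[2,-2,-35],[0,0,0]],
    [[2,-2,-70],[0,0,0]],
    [[2,-2,-95],[0,0,0]],
    [[2,-2,-111],[0,0,0]],
    [[2,-2,-116],[0,0,0]],
    [[2,-2,-116],[0,0,0]],
    [[2,-2,-116],[0,0,0]],
    [[2,-2,-116],[0,0,0]]
  ]
}}

```text
time_s: 11.6
tool_pos: [0.5541, -0.3387, 0.0327]
tool_rot: [179.9, 0.1, 107.6]
force: [0.2, -0.4, -0.4]
grip_width: 0.0869
```

Emit:
{"method": "apply_moves", "body": {
  "targets": [
    [[0,0,0],[0,0,0]],
    [[0,0,0],[0,0,0]],
    [[0,0,0],[0,0,0]],
    [[0,0,0],[0,0,0]],
    [[0,0,0],[0,0,0]],
    [[0,0,0],[0,0,0]],
    [[0,0,0],[0,0,0]]
  ],
  "hand": 50,
  "squeeze": 12
}}

```text
time_s: 12.3
tool_pos: [0.5533, -0.3381, 0.0312]
tool_rot: [180.0, 0.0, 107.6]
force: [1.2, 0.1, 1.0]
grip_width: 0.0595
```

Emit:
{"method": "apply_moves", "body": {
  "targets": [
    [[0,0,15],[0,0,0]],
    [[0,0,45],[0,0,0]],
    [[0,0,85],[0,0,0]],
    [[-8,30,115],[0,0,0.1]],
    [[-16,70,130],[0,0,0.2]],
    [[-25,112,135],[0,0,0.3]],
    [[-33,155,135],[0,0,0.4]],
    [[-42,200,135],[0,0,0.5]]
  ]
}}

```text
time_s: 13.1
tool_pos: [0.5106, -0.1372, 0.1673]
tool_rot: [179.9, 0.1, 136.4]
force: [1.1, 1.0, -1.4]
grip_width: 0.0599
```

Emit:
{"method": "apply_moves", "body": {
  "targets": [
    [[-9,45,0],[0,0,0.1]],
    [[-18,90,0],[0,0,0.2]],
    [[-27,135,0],[0,0,0.3]],
    [[-36,180,0],[0,0,0.4]],
    [[-45,225,0],[0,0,0.4]],
    [[-54,270,0],[0,0,0.4]],
    [[-60,298,0],[0,0,0.4]],
    [[-62,305,0],[0,0,0.4]]
  ]
}}

```text
time_s: 13.9
tool_pos: [0.4479, 0.1706, 0.1668]
tool_rot: [179.9, -0.0, 159.5]
force: [-0.6, -0.4, -0.8]
grip_width: 0.0599
```

Emit:
{"method": "apply_moves", "body": {
  "targets": [
    [[0,0,0],[0,0,0]],
    [[0,0,0],[0,0,0]],
    [[0,0,0],[0,0,0]],
    [[0,0,0],[0,0,0]],
    [[0,0,0],[0,0,0]]
  ]
}}

```text
time_s: 14.4
tool_pos: [0.4494, 0.166, 0.1661]
tool_rot: [180.0, 0.0, 159.1]
force: [-0.5, -0.0, -1.2]
grip_width: 0.0601
```

Emit:
{"method": "apply_moves", "body": {
  "targets": [
    [[2,3,-25],[0,0,0]],
    [[2,3,-50],[0,0,0]],
    [[2,3,-65],[0,0,0]],
    [[2,3,-75],[0,0,0]],
    [[2,3,-75],[0,0,0]],
    [[2,3,-75],[0,0,0]],
    [[2,3,-75],[0,0,0]]
  ]
}}

```text
time_s: 15.1
tool_pos: [0.4519, 0.1702, 0.0921]
tool_rot: [179.9, 0.1, 159.1]
force: [0.0, 0.3, -1.0]
grip_width: 0.06
```

Emit:
{"method": "apply_moves", "body": {
  "targets": [
    [[0,0,-5],[0,0,0]],
    [[0,0,-10],[0,0,0]],
    [[0,0,-15],[0,0,0]],
    [[0,0,-19],[0,0,0]],
    [[0,0,-22],[0,0,0]],
    [[0,0,-24],[0,0,0]],
    [[0,0,-24],[0,0,0]],
    [[0,0,-24],[0,0,0]]
  ]
}}

```text
time_s: 15.9
tool_pos: [0.4512, 0.1699, 0.0671]
tool_rot: [180.0, 0.0, 159.2]
force: [1.1, -0.1, -1.7]
grip_width: 0.0602
```

Emit:
{"method": "apply_moves", "body": {
  "targets": [
    [[0,0,-1],[0,0,0]],
    [[0,0,-2],[0,0,0]],
    [[0,0,-3],[0,0,0]],
    [[0,0,-3.5],[0,0,0]],
    [[0,0,-3.5],[0,0,0]],
    [[0,0,-3.5],[0,0,0]]
  ]
}}

```text
time_s: 16.5
tool_pos: [0.4511, 0.1699, 0.0636]
tool_rot: [180.0, 0.0, 159.2]
force: [0.6, 0.5, -1.3]
grip_width: 0.0602
```

Emit:
{"method": "apply_moves", "body": {
  "targets": [
    [[0,0,-0.5],[0,0,0]],
    [[0,0,-1],[0,0,0]],
    [[0,0,-1],[0,0,0]],
    [[0,0,-1],[0,0,0]]
  ]
}}

```text
time_s: 16.9
tool_pos: [0.4514, 0.1699, 0.063]
tool_rot: [180.0, 0.0, 159.2]
force: [-0.8, 0.4, 4.4]
grip_width: 0.0604
```

Emit:
{"method": "apply_moves", "body": {
  "targets": [
    [[0,0,0],[0,0,0]],
    [[0,0,0],[0,0,0]],
    [[0,0,0],[0,0,0]],
    [[0,0,10],[0,0,0]],
    [[0,0,40],[0,0,0]],
    [[0,0,80],[0,0,0]],
    [[0,0,105],[0,0,0]],
    [[0,0,105],[0,0,0]]
  ],
  "hand": 87
}}

```text
time_s: 17.7
tool_pos: [0.4538, 0.171, 0.1724]
tool_rot: [179.6, 0.3, 159.2]
force: [0.0, -0.3, -0.3]
grip_width: 0.087
```

```bash
python3 - <<'E'
from h import *
shot('wrist');shot('wrist')
p,M,T=wrist('w4.png'); print(T[:3,3].round(4),rim_fit(p,M,green(p),(.45,.169),.084))
q=shot('scene','s4.png'); a=cv2.resize(q['image'][160:260,330:450,::-1],(480,400),interpolation=cv2.INTER_CUBIC)
b=cv2.resize(p['image'][100:300,200:440,::-1],(320,267)); b=cv2.copyMakeBorder(b,0,133,0,0,cv2.BORDER_CONSTANT)
cv2.imwrite('pics/v4.png',np.hstack([a,b]))
E
```

```text
[0.4514 0.1701 0.1683] (array([448.09894252, 171.31913126]), np.float64(0.9667705088265836))
```

View pics/v4.png

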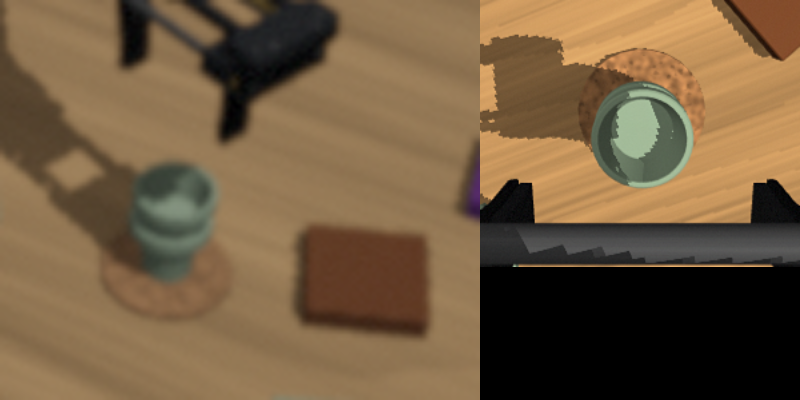

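The left crop shows dish 2 seated upright in dish 1 on the mat with a visible band gap; the right crop shows the rims concentric. On to dish C.

Emit:
{"method": "apply_moves", "body": {
  "targets": [
    [[10,-40,0],[0,0,-0.12]],
    [[20,-80,0],[0,0,-0.24]],
    [[30,-120,0],[0,0,-0.36]],
    [[40,-160,0],[0,0,-0.48]],
    [[48,-200,0],[0,0,-0.6]],
    [[50,-240,0],[0,0,-0.72]],
    [[40,-280,0],[0,0,-0.84]],
    [[15,-320,0],[0,0,-0.95]]
  ]
}}

```text
time_s: 18.7
tool_pos: [0.4658, -0.1516, 0.1662]
tool_rot: [-179.9, 0.1, 104.5]
force: [0.1, 0.1, 0.4]
grip_width: 0.087
```

Emit:
{"method": "apply_moves", "body": {
  "targets": [
    [[-24,-40,-5],[0,0,0]],
    [[-50,-80,-10],[0,0,0]],
    [[-76,-120,-18],[0,0,0]],
    [[-97,-154,-22],[0,0,0]],
    [[-102,-166,-22],[0,0,0]],
    [[-102,-166,-22],[0,0,0]],
    [[-102,-166,-22],[0,0,0]],
    [[-102,-166,-22],[0,0,0]]
  ]
}}

```text
time_s: 19.5
tool_pos: [0.3648, -0.3145, 0.1451]
tool_rot: [-180.0, -0.0, 104.9]
force: [-0.7, 0.1, 0.3]
grip_width: 0.0873
```

```bash
python3 - <<'E'
from h import *
shot('wrist')
p,M,T=wrist('w5.png'); print(T[:3,3].round(4),rim_fit(p,M,green(p),(.364,-.316),.052),env.get_obs()['tool_rot'])
hsv=cv2.cvtColor(p['image'],cv2.COLOR_RGB2HSV); b=cv2.inRange(hsv,(105,120,40),(130,255,255))
print(rim_fit(p,M,b,(.338,-.216),.052))
E
```

```text
[ 0.3649 -0.3146  0.1452] (array([ 364.95028681, -316.13306725]), np.float64(0.9657864523536165)) [-1.79990824e+02 -2.25059255e-02  1.04879408e+02]
(array([ 340.43893731, -210.82045358]), np.float64(0.9721424953570825))
```

View pics/w5.png

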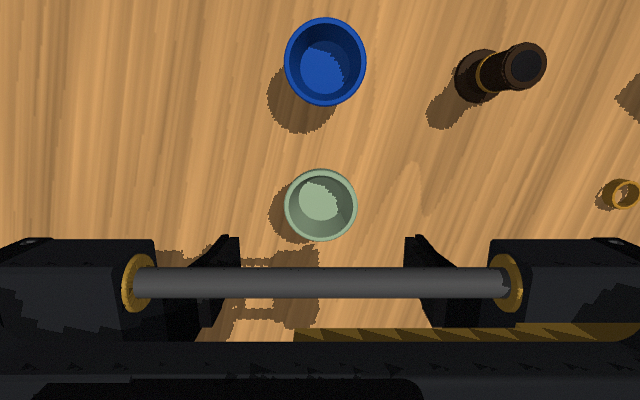

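Green dish C is at (320,205), centred between the fingers. The blue one at (325,60) and the pipe at (500,72) are clear of the jaws. Descending.

Emit:
{"method": "apply_moves", "body": {
  "targets": [
    [[0,-1,-35],[0,0,0]],
    [[0,-1,-70],[0,0,0]],
    [[0,-1,-95],[0,0,0]],
    [[0,-1,-109],[0,0,0]],
    [[0,-1,-114],[0,0,0]],
    [[0,-1,-114],[0,0,0]],
    [[0,-1,-114],[0,0,0]],
    [[0,-1,-114],[0,0,0]]
  ]
}}

```text
time_s: 20.4
tool_pos: [0.3651, -0.3176, 0.0327]
tool_rot: [179.9, 0.1, 104.7]
force: [0.2, 0.2, -0.3]
grip_width: 0.087
```

Emit:
{"method": "apply_moves", "body": {
  "targets": [
    [[0,0,0],[0,0,0]],
    [[0,0,0],[0,0,0]],
    [[0,0,0],[0,0,0]],
    [[0,0,0],[0,0,0]],
    [[0,0,0],[0,0,0]],
    [[0,0,0],[0,0,0]],
    [[0,0,0],[0,0,0]]
  ],
  "hand": 50,
  "squeeze": 12
}}

```text
time_s: 21.1
tool_pos: [0.3642, -0.3171, 0.0317]
tool_rot: [180.0, 0.0, 104.7]
force: [0.1, 0.2, 1.2]
grip_width: 0.0598
```

Emit:
{"method": "apply_moves", "body": {
  "targets": [
    [[0,0,15],[0,0,0]],
    [[0,0,45],[0,0,0]],
    [[0,0,85],[0,0,0]],
    [[10,10,125],[0,0,0]],
    [[35,40,155],[0,0,0.1]],
    [[60,80,165],[0,0,0.2]],
    [[85,120,165],[0,0,0.3]],
    [[105,160,165],[0,0,0.4]]
  ]
}}

```text
time_s: 21.9
tool_pos: [0.4702, -0.1554, 0.197]
tool_rot: [179.9, 0.0, 127.9]
force: [0.5, -1.0, -1.1]
grip_width: 0.0597
```

Emit:
{"method": "apply_moves", "body": {
  "targets": [
    [[10,42,0],[0,0,0.1]],
    [[16,85,0],[0,0,0.2]],
    [[18,130,0],[0,0,0.3]],
    [[16,175,0],[0,0,0.4]],
    [[10,220,0],[0,0,0.55]],
    [[2,265,0],[0,0,0.55]],
    [[-9,305,0],[0,0,0.55]],
    [[-19,327,0],[0,0,0.55]]
  ]
}}

```text
time_s: 22.7
tool_pos: [0.4485, 0.1736, 0.196]
tool_rot: [180.0, -0.1, 159.4]
force: [0.7, 0.5, -0.2]
grip_width: 0.0599
```

Emit:
{"method": "apply_moves", "body": {
  "targets": [
    [[0,0,0],[0,0,0]],
    [[0,0,0],[0,0,0]],
    [[0,0,0],[0,0,0]],
    [[0,0,0],[0,0,0]],
    [[0,0,0],[0,0,0]]
  ]
}}

```text
time_s: 23.2
tool_pos: [0.4505, 0.1689, 0.1966]
tool_rot: [180.0, 0.0, 159.0]
force: [0.2, -0.7, -1.2]
grip_width: 0.0596
```

Emit:
{"method": "apply_moves", "body": {
  "targets": [
    [[0,1,-25],[0,0,0]],
    [[0,1,-50],[0,0,0]],
    [[0,1,-65],[0,0,0]],
    [[0,1,-75],[0,0,0]],
    [[0,1,-78],[0,0,0]],
    [[0,1,-78],[0,0,0]],
    [[0,1,-78],[0,0,0]]
  ]
}}

```text
time_s: 23.9
tool_pos: [0.4508, 0.1711, 0.1195]
tool_rot: [179.9, 0.1, 159.1]
force: [0.0, 0.9, -1.2]
grip_width: 0.06
```

Emit:
{"method": "apply_moves", "body": {
  "targets": [
    [[0,0,-5],[0,0,0]],
    [[0,0,-10],[0,0,0]],
    [[0,0,-15],[0,0,0]],
    [[0,0,-20],[0,0,0]],
    [[0,0,-23],[0,0,0]],
    [[0,0,-26],[0,0,0]],
    [[0,0,-26],[0,0,0]],
    [[0,0,-26],[0,0,0]]
  ]
}}

```text
time_s: 24.7
tool_pos: [0.4501, 0.1709, 0.0926]
tool_rot: [180.0, 0.0, 159.2]
force: [-0.3, 0.9, -0.3]
grip_width: 0.0597
```

Emit:
{"method": "apply_moves", "body": {
  "targets": [
    [[0,0,-1],[0,0,0]],
    [[0,0,-2],[0,0,0]],
    [[0,0,-2.5],[0,0,0]],
    [[0,0,-2.5],[0,0,0]],
    [[0,0,-2.5],[0,0,0]],
    [[0,0,-2.5],[0,0,0]]
  ]
}}

```text
time_s: 25.3
tool_pos: [0.4501, 0.1709, 0.0901]
tool_rot: [180.0, 0.0, 159.2]
force: [0.4, 0.1, -1.5]
grip_width: 0.0598
```

Emit:
{"method": "apply_moves", "body": {
  "targets": [
    [[0,0,-0.5],[0,0,0]],
    [[0,0,-1],[0,0,0]],
    [[0,0,-1],[0,0,0]],
    [[0,0,-1],[0,0,0]]
  ]
}}

```text
time_s: 25.7
tool_pos: [0.4503, 0.1709, 0.0896]
tool_rot: [180.0, 0.0, 159.2]
force: [-0.7, -0.5, 4.4]
grip_width: 0.0599
```

Emit:
{"method": "apply_moves", "body": {
  "targets": [
    [[0,0,0],[0,0,0]],
    [[0,0,0],[0,0,0]],
    [[0,0,0],[0,0,0]],
    [[0,0,10],[0,0,0]],
    [[0,0,35],[0,0,0]],
    [[0,0,60],[0,0,0]],
    [[0,0,80],[0,0,0]],
    [[0,0,80],[0,0,0]]
  ],
  "hand": 87
}}

```text
time_s: 26.5
tool_pos: [0.4522, 0.1718, 0.1726]
tool_rot: [179.7, 0.2, 159.2]
force: [-0.1, -0.5, -0.2]
grip_width: 0.0867
```

Emit:
{"method": "apply_moves", "body": {
  "targets": [
    [[25,33,0],[0,0,0]],
    [[55,72,0],[0,0,0]],
    [[85,110,0],[0,0,0]],
    [[110,145,-10],[0,0,0]],
    [[124,165,-22],[0,0,0]],
    [[124,165,-22],[0,0,0]],
    [[124,165,-22],[0,0,0]],
    [[124,165,-22],[0,0,0]]
  ]
}}

```text
time_s: 27.3
tool_pos: [0.574, 0.3345, 0.1472]
tool_rot: [-180.0, 0.0, 159.1]
force: [-1.0, -0.2, 0.6]
grip_width: 0.0874
```

```bash
python3 - <<'E'
from h import *
shot('wrist')
p,M,T=wrist(); print(T[:3,3].round(4),rim_fit(p,M,green(p),(.574,.336),.052,True,half=.028),env.get_obs()['tool_rot'])
q=shot('scene'); a=cv2.resize(q['image'][150:250,330:450,::-1],(320,267),interpolation=cv2.INTER_CUBIC)
a=cv2.copyMakeBorder(a,0,33,0,0,cv2.BORDER_CONSTANT)
b=cv2.resize(p['image'][:,:,::-1],(480,300)); 
cv2.imwrite('pics/v6.png',np.hstack([a,b]))
E
```

```text
[0.5742 0.3345 0.1477] (array([576.3615658 , 337.67629653, -66.01780759]), np.float64(0.978530835613555)) [1.79960178e+02 4.08987444e-02 1.59076866e+02]
```

View pics/v6.png

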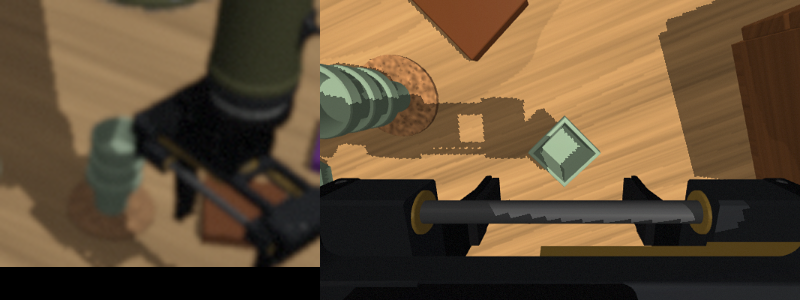

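The left crop shows the three-dish stack upright on the mat. The right crop shows the square dish at (564,151), turned about 45° from the jaws. The fit gives (576.4, 337.7) at 24°, so I'll turn the jaws -45.1°.

Emit:
{"method": "apply_moves", "body": {
  "targets": [
    [[2,3,0],[0,0,-0.14]],
    [[2,3,0],[0,0,-0.28]],
    [[2,3,0],[0,0,-0.42]],
    [[2,3,0],[0,0,-0.56]],
    [[2,3,0],[0,0,-0.7]],
    [[2,3,0],[0,0,-0.787]],
    [[2,3,0],[0,0,-0.787]],
    [[2,3,0],[0,0,-0.787]]
  ]
}}

```text
time_s: 28.25
tool_pos: [0.5761, 0.3387, 0.1477]
tool_rot: [180.0, -0.0, 114.2]
force: [0.2, -0.0, -0.6]
grip_width: 0.0876
```

```bash
python3 - <<'E'
from h import *
for i in range(2):
    p,M,T=wrist(); print(T[:3,3].round(4),rim_fit(p,M,green(p),(.576,.337),.052,True,half=.028),env.get_obs()['tool_rot'])
E
```

```text
[0.5761 0.3387 0.1477] (array([576.14789236, 337.18378757,  24.96885668]), np.float64(0.9671066415252462)) [ 1.79959298e+02 -1.59105657e-02  1.14157593e+02]
[0.5761 0.3387 0.1476] (array([575.98995386, 337.36692829, -65.02253112]), np.float64(0.9704588309239472)) [ 1.79969498e+02 -1.07180456e-02  1.14140723e+02]
```

Emit:
{"method": "apply_moves", "body": {
  "targets": [
    [[0,-1,-35],[0,0,0]],
    [[0,-1,-70],[0,0,0]],
    [[0,-1,-95],[0,0,0]],
    [[0,-1,-111],[0,0,0]],
    [[0,-1,-116],[0,0,0]],
    [[0,-1,-116],[0,0,0]],
    [[0,-1,-116],[0,0,0]],
    [[0,-1,-116],[0,0,0]]
  ]
}}

```text
time_s: 29.15
tool_pos: [0.5772, 0.3385, 0.0329]
tool_rot: [179.8, -0.0, 114.1]
force: [-0.0, -0.1, 0.6]
grip_width: 0.0867
```

Emit:
{"method": "apply_moves", "body": {
  "targets": [
    [[0,0,0],[0,0,0]],
    [[0,0,0],[0,0,0]],
    [[0,0,0],[0,0,0]],
    [[0,0,0],[0,0,0]],
    [[0,0,0],[0,0,0]],
    [[0,0,0],[0,0,0]],
    [[0,0,0],[0,0,0]]
  ],
  "hand": 46,
  "squeeze": 12
}}

```text
time_s: 29.85
tool_pos: [0.5758, 0.3378, 0.0311]
tool_rot: [-180.0, 0.0, 114.1]
force: [-1.2, -0.2, 1.7]
grip_width: 0.0562
```

Emit:
{"method": "apply_moves", "body": {
  "targets": [
    [[0,0,15],[0,0,0]],
    [[0,0,45],[0,0,0]],
    [[0,0,85],[0,0,0]],
    [[-30,-5,120],[0,0,0]],
    [[-75,-15,135],[0,0,0]],
    [[-120,-25,135],[0,0,-0.02]],
    [[-160,-33,135],[0,0,-0.02]],
    [[-185,-38,135],[0,0,-0.02]]
  ]
}}

```text
time_s: 30.65
tool_pos: [0.3884, 0.2995, 0.167]
tool_rot: [180.0, -0.1, 113.0]
force: [0.2, 0.2, -1.8]
grip_width: 0.0559
```

Emit:
{"method": "apply_moves", "body": {
  "targets": [
    [[0,0,0],[0,0,0]],
    [[0,0,0],[0,0,0]],
    [[0,0,0],[0,0,0]],
    [[0,0,0],[0,0,0]],
    [[0,0,0],[0,0,0]]
  ]
}}

```text
time_s: 31.15
tool_pos: [0.3919, 0.2998, 0.1659]
tool_rot: [-180.0, 0.0, 112.9]
force: [0.3, 0.8, -2.6]
grip_width: 0.0557
```

```bash
python3 - <<'E'
from h import *
p,M,T=wrist('w7.png'); print(T[:3,3].round(4),env.get_obs()['tool_rot'],env.get_obs()['grip_width'])
c=contour(p,'block_top')
if c is not None: print('block',cv2.minAreaRect((np.array([ray(p,u,v,.02,M)[:2] for u,v in c])*1e3).astype(np.float32)))
E
```

```text
[0.3919 0.2998 0.1659] [-1.79986610e+02  3.33239593e-02  1.12866648e+02] 0.05580067726205131
block ((385.9326477050781, 312.2494812011719), (87.77734375, 63.558712005615234), 22.8662052154541)
```

View pics/w7.png

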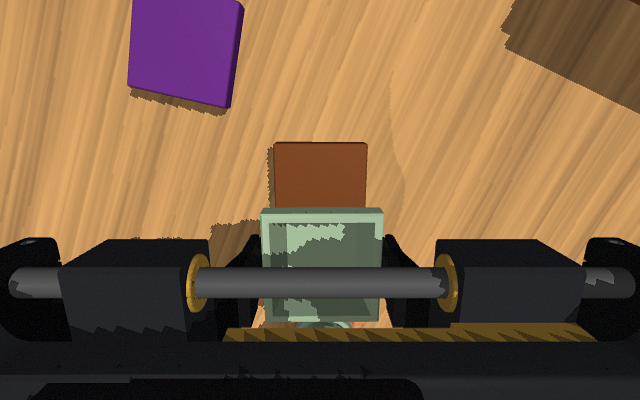

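The block shows directly below the held dish: far edge at row 142, columns 274–367, square to the dish. Its centre works out at about (391.2, 299.2), so the shift is (-1,-1).

Emit:
{"method": "apply_moves", "body": {
  "targets": [
    [[-1,-1,-30],[0,0,0]],
    [[-1,-1,-60],[0,0,0]],
    [[-1,-1,-80],[0,0,0]],
    [[-1,-1,-95],[0,0,0]],
    [[-1,-1,-105],[0,0,0]],
    [[-1,-1,-109],[0,0,0]],
    [[-1,-1,-110],[0,0,0]],
    [[-1,-1,-110],[0,0,0]]
  ]
}}

```text
time_s: 32.05
tool_pos: [0.3905, 0.2993, 0.0567]
tool_rot: [179.9, -0.0, 112.9]
force: [-0.1, -0.2, -1.4]
grip_width: 0.056
```

Emit:
{"method": "apply_moves", "body": {
  "targets": [
    [[0,0,-1],[0,0,0]],
    [[0,0,-2],[0,0,0]],
    [[0,0,-3],[0,0,0]],
    [[0,0,-3.5],[0,0,0]],
    [[0,0,-4],[0,0,0]],
    [[0,0,-4],[0,0,0]],
    [[0,0,-4],[0,0,0]],
    [[0,0,-4],[0,0,0]]
  ]
}}

```text
time_s: 32.85
tool_pos: [0.3901, 0.2989, 0.0521]
tool_rot: [180.0, 0.0, 112.9]
force: [0.4, -0.1, -1.6]
grip_width: 0.0562
```

Emit:
{"method": "apply_moves", "body": {
  "targets": [
    [[0.5,0.5,-0.5],[0,0,0]],
    [[0.5,0.5,-1],[0,0,0]],
    [[0.5,0.5,-1.5],[0,0,0]],
    [[0.5,0.5,-1.5],[0,0,0]],
    [[0.5,0.5,-1.5],[0,0,0]]
  ]
}}

```text
time_s: 33.35
tool_pos: [0.3907, 0.2995, 0.051]
tool_rot: [180.0, -0.0, 112.9]
force: [-0.9, 0.2, 4.0]
grip_width: 0.0558
```

Emit:
{"method": "apply_moves", "body": {
  "targets": [
    [[0,0,0],[0,0,0]],
    [[0,0,0],[0,0,0]],
    [[0,0,0],[0,0,0]],
    [[0,0,10],[0,0,0]],
    [[0,0,40],[0,0,0]],
    [[0,0,75],[0,0,0]],
    [[0,0,105],[0,0,0]],
    [[0,0,105],[0,0,0]]
  ],
  "hand": 87
}}

```text
time_s: 34.15
tool_pos: [0.3932, 0.3015, 0.1609]
tool_rot: [179.5, -0.2, 112.9]
force: [-0.1, 0.6, 0.8]
grip_width: 0.087
```

```bash
python3 - <<'E'
from h import *
for i in range(4): shot('wrist')
p,M,T=wrist('w8.png'); print(T[:3,3].round(4),rim_fit(p,M,green(p),(.391,.299),.072,True,half=.028),env.get_obs()['tool_rot'],env.get_obs()['qpos'])
E
```

```text
[0.39   0.2989 0.1547] (array([391.62273588, 299.64387636,  22.10362281]), np.float64(0.9724177287426289)) [-1.79883447e+02  5.33737107e-02  1.12918191e+02] [-55.82832472   1.5582557   15.56081997 110.72397669  -0.43364675
  67.90259953 -17.19080085]
```

The first square sits at (391.5, 299.5), 22.1°, on the block centre. Now square dish B, arcing outside the round stack.

Emit:
{"method": "apply_moves", "body": {
  "targets": [
    [[30,-10,25],[0,0,0]],
    [[70,-30,50],[0,0,-0.1]],
    [[105,-62,50],[0,0,-0.2]],
    [[135,-100,50],[0,0,-0.3]],
    [[162,-140,50],[0,0,-0.4]],
    [[188,-182,45],[0,0,-0.5]],
    [[208,-225,40],[0,0,-0.6]],
    [[225,-270,30],[0,0,-0.7]]
  ]
}}

```text
time_s: 35.2
tool_pos: [0.6163, 0.0279, 0.1845]
tool_rot: [-180.0, 0.0, 72.6]
force: [1.0, 0.7, 0.3]
grip_width: 0.0868
```

Emit:
{"method": "apply_moves", "body": {
  "targets": [
    [[8,-45,-10],[0,0,-0.07]],
    [[16,-90,-20],[0,0,-0.07]],
    [[25,-130,-35],[0,0,-0.07]],
    [[29,-154,-38],[0,0,-0.07]],
    [[29,-154,-38],[0,0,-0.07]],
    [[29,-154,-38],[0,0,-0.07]],
    [[29,-154,-38],[0,0,-0.07]],
    [[29,-154,-38],[0,0,-0.07]]
  ]
}}

```text
time_s: 36.0
tool_pos: [0.6448, -0.1224, 0.1475]
tool_rot: [-180.0, -0.0, 69.0]
force: [-0.2, -0.5, 0.1]
grip_width: 0.0867
```

```bash
python3 - <<'E'
from h import *
for i in range(2): shot('wrist')
p,M,T=wrist('w9.png'); print(T[:3,3].round(4),rim_fit(p,M,green(p),(.646,-.126),.052,True,half=.028),env.get_obs()['tool_rot'])
E
```

```text
[ 0.6449 -0.1229  0.1478] (array([ 645.738892  , -123.7785518 ,  -22.13637617]), np.float64(0.9762804366078925)) [ 1.79983233e+02 -3.12861036e-02  6.89088346e+01]
```

View pics/w9.png

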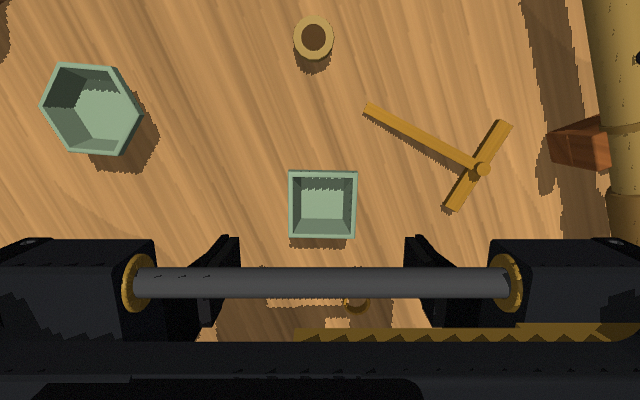

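Square dish B is at (322,204), parallel to the jaws; the hammer at (450,205) and the ring at (355,303) are clear. Descending.

Emit:
{"method": "apply_moves", "body": {
  "targets": [
    [[1,-1,-35],[0,0,-0.015]],
    [[1,-1,-70],[0,0,-0.015]],
    [[1,-1,-95],[0,0,-0.015]],
    [[1,-1,-111],[0,0,-0.015]],
    [[1,-1,-116],[0,0,-0.015]],
    [[1,-1,-116],[0,0,-0.015]],
    [[1,-1,-116],[0,0,-0.015]],
    [[1,-1,-116],[0,0,-0.015]]
  ]
}}

```text
time_s: 36.95
tool_pos: [0.6468, -0.1259, 0.0333]
tool_rot: [179.8, -0.0, 67.9]
force: [-0.0, 0.1, 0.2]
grip_width: 0.0867
```

Emit:
{"method": "apply_moves", "body": {
  "targets": [
    [[0,0,0],[0,0,0]],
    [[0,0,0],[0,0,0]],
    [[0,0,0],[0,0,0]],
    [[0,0,0],[0,0,0]],
    [[0,0,0],[0,0,0]],
    [[0,0,0],[0,0,0]],
    [[0,0,0],[0,0,0]]
  ],
  "hand": 46,
  "squeeze": 12
}}

```text
time_s: 37.65
tool_pos: [0.6454, -0.1255, 0.0316]
tool_rot: [-180.0, 0.0, 67.9]
force: [-1.2, 1.3, 1.5]
grip_width: 0.0563
```

Emit:
{"method": "apply_moves", "body": {
  "targets": [
    [[0,0,15],[0,0,0]],
    [[0,0,45],[0,0,0]],
    [[0,0,85],[0,0,0]],
    [[-5,25,125],[0,0,0.1]],
    [[-12,65,155],[0,0,0.2]],
    [[-20,110,165],[0,0,0.3]],
    [[-28,155,165],[0,0,0.4]],
    [[-38,200,165],[0,0,0.5]]
  ]
}}

```text
time_s: 38.45
tool_pos: [0.6078, 0.0759, 0.1986]
tool_rot: [179.8, -0.0, 96.8]
force: [-0.0, 0.1, -0.5]
grip_width: 0.0559
```

Emit:
{"method": "apply_moves", "body": {
  "targets": [
    [[-17,42,0],[0,0,0.1]],
    [[-40,84,0],[0,0,0.2]],
    [[-68,124,0],[0,0,0.28]],
    [[-100,160,0],[0,0,0.28]],
    [[-135,192,0],[0,0,0.28]],
    [[-170,212,0],[0,0,0.28]],
    [[-200,220,0],[0,0,0.28]],
    [[-216,223,0],[0,0,0.28]]
  ]
}}

```text
time_s: 39.25
tool_pos: [0.3889, 0.2989, 0.1975]
tool_rot: [180.0, -0.1, 112.8]
force: [0.4, -1.0, -1.5]
grip_width: 0.0561
```

Emit:
{"method": "apply_moves", "body": {
  "targets": [
    [[0,0,0],[0,0,0]],
    [[0,0,0],[0,0,0]],
    [[0,0,0],[0,0,0]],
    [[0,0,0],[0,0,0]],
    [[0,0,0],[0,0,0]]
  ]
}}

```text
time_s: 39.75
tool_pos: [0.3923, 0.2969, 0.1965]
tool_rot: [180.0, 0.0, 112.5]
force: [-0.3, 0.2, -1.6]
grip_width: 0.0561
```

Emit:
{"method": "apply_moves", "body": {
  "targets": [
    [[-0.5,1,-30],[0,0,0]],
    [[-0.5,1,-60],[0,0,0]],
    [[-0.5,1,-78],[0,0,0]],
    [[-0.5,1,-88],[0,0,0]],
    [[-0.5,1,-90],[0,0,0]],
    [[-0.5,1,-90],[0,0,0]],
    [[-0.5,1,-90],[0,0,0]]
  ]
}}

```text
time_s: 40.45
tool_pos: [0.3919, 0.299, 0.1078]
tool_rot: [179.9, -0.0, 112.6]
force: [-0.9, 0.1, -1.0]
grip_width: 0.0562
```

Emit:
{"method": "apply_moves", "body": {
  "targets": [
    [[0,0,-5],[0,0,0]],
    [[0,0,-10],[0,0,0]],
    [[0,0,-15],[0,0,0]],
    [[0,0,-20],[0,0,0]],
    [[0,0,-24],[0,0,0]],
    [[0,0,-26],[0,0,0]],
    [[0,0,-26],[0,0,0]],
    [[0,0,-26],[0,0,0]]
  ]
}}

```text
time_s: 41.25
tool_pos: [0.3912, 0.2984, 0.0807]
tool_rot: [180.0, 0.0, 112.6]
force: [-1.0, -0.5, -1.3]
grip_width: 0.056
```

Emit:
{"method": "apply_moves", "body": {
  "targets": [
    [[0,0,-1],[0,0,0]],
    [[0,0,-2],[0,0,0]],
    [[0,0,-2.5],[0,0,0]],
    [[0,0,-2.5],[0,0,0]],
    [[0,0,-2.5],[0,0,0]],
    [[0,0,-2.5],[0,0,0]]
  ]
}}

```text
time_s: 41.85
tool_pos: [0.3911, 0.2984, 0.0781]
tool_rot: [180.0, 0.0, 112.6]
force: [-1.3, 0.7, -0.7]
grip_width: 0.0562
```

Emit:
{"method": "apply_moves", "body": {
  "targets": [
    [[0,0,-0.5],[0,0,0]],
    [[0,0,-1],[0,0,0]],
    [[0,0,-1],[0,0,0]],
    [[0,0,-1],[0,0,0]]
  ]
}}

```text
time_s: 42.25
tool_pos: [0.3913, 0.2986, 0.0775]
tool_rot: [180.0, -0.0, 112.6]
force: [-1.7, -0.1, 2.5]
grip_width: 0.056
```

Emit:
{"method": "apply_moves", "body": {
  "targets": [
    [[0,0,0],[0,0,0]],
    [[0,0,0],[0,0,0]],
    [[0,0,0],[0,0,0]],
    [[0,0,10],[0,0,0]],
    [[0,0,40],[0,0,0]],
    [[0,0,75],[0,0,0]],
    [[0,0,95],[0,0,0]],
    [[0,0,95],[0,0,0]]
  ],
  "hand": 87
}}

```text
time_s: 43.05
tool_pos: [0.393, 0.3, 0.1761]
tool_rot: [179.6, -0.2, 112.6]
force: [-0.5, 0.0, -0.4]
grip_width: 0.0869
```

Emit:
{"method": "apply_moves", "body": {
  "targets": [
    [[-5,40,10],[0,0,0]],
    [[-15,85,30],[0,0,0]],
    [[-30,130,40],[0,0,0]],
    [[-50,170,50],[0,0,0]],
    [[-70,210,60],[0,0,0]],
    [[-90,250,60],[0,0,0]],
    [[-100,280,60],[0,0,0]],
    [[-100,280,60],[0,0,0]]
  ]
}}

```text
time_s: 43.85
tool_pos: [0.286, 0.5824, 0.23]
tool_rot: [-179.8, -0.1, 113.1]
force: [-1.1, -0.0, -0.1]
grip_width: 0.0872
```

```bash
python3 - <<'E'
from h import *
q=shot('scene'); a=cv2.resize(q['image'][150:260,330:462,::-1],(480,400),interpolation=cv2.INTER_CUBIC)
p=shot('top'); b=cv2.resize(p['image'][160:270,140:228+0,::-1],(320,400),interpolation=cv2.INTER_CUBIC)
b=cv2.resize(p['image'][160:270,150:280,::-1],(320,271),interpolation=cv2.INTER_CUBIC); b=cv2.copyMakeBorder(b,0,129,0,0,cv2.BORDER_CONSTANT)
cv2.imwrite('pics/v10.png',np.hstack([a,b]))
MT=np.linalg.inv(p['camera_from_world']); MS=np.linalg.inv(q['camera_from_world'])
for n,pp,MM in (('top',p,MT),('scene',q,MS)):
    m=green(pp)
    for g,zt,s in (((.45,.17),.110,False),((.391,.299),.098,True)):
        # top rim only: fit hull of upper dish is biased by those below; report anyway
        try: print(n,s,rim_fit(pp,MM,m,g,zt,s,half=.028 if s else .03))
        except Exception as e: print(n,e)
    for t,z in [('six_dish_mid',.03),('tuning_pipe_mid',.07)]:
        for r in env.regions_of(pp,t)[:2]:
            l,tt,rr,bb=r['rect']; print(n,t,round(r['conf'],2),ray(pp,(l+rr)/2,(tt+bb)/2,z).round(3))
E
```

```text
top False (array([444.87172437, 167.89489901]), np.float64(0.8794835007173601))
top True (array([387.44165138, 296.89751417,  22.35126153]), np.float64(0.9626666666666667))
top six_dish_mid 0.76 [0.499 0.009 0.03 ]
top tuning_pipe_mid 0.72 [ 0.462 -0.172  0.07 ]
scene False (array([463.69553733, 180.65013647]), np.float64(0.7013201320132013))
scene True (array([402.15972222, 301.85416667,  24.55092593]), np.float64(0.8476702508960573))
scene six_dish_mid 0.98 [0.502 0.021 0.03 ]
scene tuning_pipe_mid 0.44 [0.428 0.166 0.07 ]
```

View pics/v10.png

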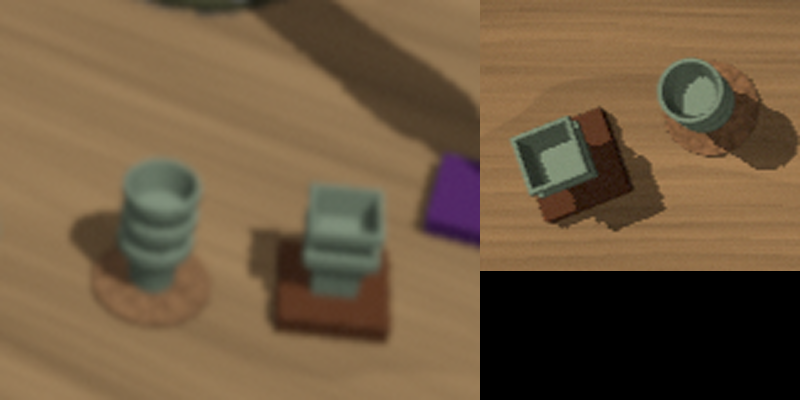

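Both stacks look upright: round at (157,230) centred on the mat, square at (345,245) centred on the block with sides parallel. I'll check seating and lean by fitting a full stack model to each camera's silhouette.

```bash
python3 - <<'E'
from h import *
from scipy.optimize import minimize
for cam in ('scene','top'):
    p=shot(cam); M=np.linalg.inv(p['camera_from_world']); m=green(p)
    for g,z0,n,sq,half in (((.45,.17),.006,3,0,.03),((.391,.299),.02,2,1,.028)):
        l=cv2.connectedComponents(m)[1]; u,v=proj(p,M,np.array([[*g,z0+.05]]))[0]
        mm=(l==np.bincount(l[int(v)-6:int(v)+7,int(u)-6:int(u)+7].ravel()*(l[int(v)-6:int(v)+7,int(u)-6:int(u)+7].ravel()>0)).argsort()[::-1][[0,1]].max())
        u0,v0=int(u)-30,int(v)-35; S=8
        mm=cv2.resize(mm[v0:v0+70,u0:u0+60].astype(np.float32),None,fx=S,fy=S,interpolation=cv2.INTER_LINEAR)>.5
        def sil(q):
            x,y,sx,sy,pit=q[0]/1e3,q[1]/1e3,q[2]/100,q[3]/100,q[4]/1e3; o=np.zeros(mm.shape,np.uint8)
            for k in range(n):
                b=z0+k*pit; P=[]
                for h,z in ((1,b+.052),(1,b+.04),(.6,b+.026),(.6,b)):
                    t=np.linspace(0,2*np.pi,40,endpoint=False) if not sq else np.radians(22.5)+np.pi/4+np.arange(4)*np.pi/2
                    rr=half*h*(2**.5 if sq else 1); P.append(np.c_[x+sx*(z-z0)+rr*np.cos(t),y+sy*(z-z0)+rr*np.sin(t),0*t+z])
                for A,B in zip(P[:-1],P[1:]):
                    c=(proj(p,M,np.r_[A,B])-[u0,v0]+.5)*S
                    cv2.fillPoly(o,[np.round(cv2.convexHull(c.astype(np.float32))).astype(np.int32)],1)
            return o>0
        f=lambda q:-(sil(q)&mm).sum()/(sil(q)|mm).sum()
        for free in (0,1):
            F=(lambda r:f([r[0],r[1],0,0,26])) if not free else f
            s=np.array([g[0]*1e3,g[1]*1e3,0,0,26])[:5 if free else 2]
            r=minimize(F,s,method='Nelder-Mead',options=dict(initial_simplex=np.r_[[s],s+np.diag([8,8,5,5,4][:len(s)])],maxiter=600))
            print(cam,'sq' if sq else 'rd',r.x.round(1),round(-r.fun,3))
E
```

```text
scene rd [444.4 168. ] 0.848
scene rd [441.1 165.8   5.2   3.3  22.5] 0.918
scene sq [386.5 298.2] 0.852
scene sq [383.3 298.3   8.7  -1.2  21.7] 0.918
top rd [447.7 171. ] 0.944
top rd [448.5 170.5   1.3   2.8  19.9] 0.959
top sq [389.8 299.2] 0.923
top sq [390.6 305.1  -2.   -8.5  24.3] 0.964
```

```bash
python3 - <<'E'
from h import *
print(env.get_obs()['time_s'],env.sign_off())
E
```

```text
the job is handed in; nothing more can be done
44.25 None
```

I stacked the three green round dishes on the cork mat, then the two square dishes on the sandalwood block, and handed the job in at 44 s. I never went to the six-sided dish, the bronze pipe, the blue dish or the purple block.

**Setting down:** I lowered each dish slowly until it touched (about 2.5–6 N) before letting go. The touch heights matched full nesting to about 1 mm.

**Last pictures:** both stacks look upright and centred, with the square sides parallel to the block. The six-sided dish measured where it was at the start in the top view, to within a few mm. So did the pipe.

**Checks that disagreed:**
- **Mat centre:** the top and wrist cameras put it about 7–8 mm apart. I used the wrist reading, about (450, 169) mm.
- **Stack shape in the scene camera:** the fit of the stack outline was loose (0.85–0.92 overlap). It read a few percent of lean and less than 26 mm between nested dishes. The top camera's fit was tighter (0.92–0.96), but its own lean and spacing values were also off and did not agree with the scene camera's. I judged lean by eye and seating by touch height instead.
- **Pipe in the scene camera:** the network's low-confidence report there matched the round stack, not the pipe, so I ignored it.

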